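Turn a row of water samples round

TASK

Move the four sample bottles from the full rack to the empty rack, one in each bay, in reverse order counted from the black knob on each rack: the bottle nearest the full rack's knob goes into the bay farthest from the empty rack's knob, the next one into the second-farthest, and so on. Stand every bottle upright on the floor of its bay; set them down without dropping them and do not tip any over.

Things in the scene. Friction and masses are not known exactly. Their poses are not given: they have to be found in the camera images.
- bottle_vial: Tall slim sample vial: round, 27 mm diameter, 90 mm high, the top 16 mm being a cap of 26 mm diameter. Glass with a white cap, like the other three. Stands upright; origin: centre of its underside, z up.
- bottle_jar: Squat wide-capped sample jar: round, 37 mm diameter, 66 mm high, the top 18 mm being a cap of 38 mm diameter. Glass with a white cap, like the other three. Stands upright; origin: centre of its underside, z up.
- bottle_flask: Round shouldered bottle: 38 mm diameter up to 54 mm height, then sloping shoulders to a narrow cap of 20 mm diameter between 66 and 84 mm height. Glass with a white cap, like the other three. Stands upright; origin: centre of its underside, z up.
- bottle_square: Square bottle: 34 x 34 mm body up to 56 mm height, then a round cap of 24 mm diameter between 60 and 76 mm height; x and y are square to its sides. Glass with a white cap, like the other three. Stands upright; origin: centre of its underside, z up.
- pad_vial: Black rubber pad, 50 x 50 x 3 mm, fixed in the bay of the full rack where bottle_vial stands at the start (on top of it), so it marks that bottle's first place. Origin: centre of its underside, 8 mm above the table; x along the full rack's row. The full rack is fixed; its bays and walls are like those of the empty rack.
- pad_jar: Black rubber pad, 50 x 50 x 3 mm, fixed in the bay of the full rack where bottle_jar stands at the start (on top of it), so it marks that bottle's first place. Origin: centre of its underside, 8 mm above the table; x along the full rack's row. The full rack is fixed; its bays and walls are like those of the empty rack.
- pad_flask: Black rubber pad, 50 x 50 x 3 mm, fixed in the bay of the full rack where bottle_flask stands at the start (on top of it), so it marks that bottle's first place. Origin: centre of its underside, 8 mm above the table; x along the full rack's row. The full rack is fixed; its bays and walls are like those of the empty rack.
- pad_square: Black rubber pad, 50 x 50 x 3 mm, fixed in the bay of the full rack where bottle_square stands at the start (on top of it), so it marks that bottle's first place. Origin: centre of its underside, 8 mm above the table; x along the full rack's row. The full rack is fixed; its bays and walls are like those of the empty rack.
- start_knob: Black upright knob, 24 mm diameter, 42 mm high, fixed at one end of the full rack (either end; the other has a flat grey seat), on the row's centre line, 50 mm from the nearest bay's centre: the bottles stand about 50, 110, 170 and 230 mm from it. Origin: centre of its underside, 8 mm above the table.
- target_rack: Empty rack: fixed, blue plastic (so is the full one), 312 x 66 mm; four open bays in a row along its x, each 54 x 54 mm inside, centred at x = -90, -30, +30, +90 mm, y = 0. Floor of the bays 8 mm, tops of the walls (6 mm thick) 24 mm above the table. Its black knob (24 mm diameter, top 50 mm above the table) is at x = +140 mm. Origin: centre of its underside, on the table; z up.
Not all that is in view belongs to the job. What is shaped like the bottle_flask but red is not meant.

How it is judged (in metres and radians):
At the end, for the whole second after the job is handed in: Each bottle stands upright (7 degrees) on the empty rack's floor (4 mm), centred in its bay to 16 mm each way, in reverse order: first from the full rack's knob is fourth from the empty rack's knob, second is third, third second, fourth first. All released and at rest (((horizontal distance between pad_vial and start_knob between 0.03 and 0.07 m and x of bottle_vial in the frame of target_rack between -0.106 and -0.074 m) or (horizontal distance between pad_vial and start_knob between 0.09 and 0.13 m and x of bottle_vial in the frame of target_rack between -0.046 and -0.014 m) or (horizontal distance between pad_vial and start_knob between 0.15 and 0.19 m and x of bottle_vial in the frame of target_rack between 0.014 and 0.046 m) or (horizontal distance between pad_vial and start_knob between 0.21 and 0.25 m and x of bottle_vial in the frame of target_rack between 0.074 and 0.106 m)) and y of bottle_vial in the frame of target_rack between -0.016 and 0.016 m and z of bottle_vial in the frame of target_rack between 0.004 and 0.012 m and angle between each of bottle_vial, bottle_jar, bottle_flask, bottle_square's own z axis and vertical below 0.12 rad and linear speed of each of bottle_vial, bottle_jar, bottle_flask, bottle_square below 0.02 m/s and angular speed of each of bottle_vial, bottle_jar, bottle_flask, bottle_square below 0.2 rad/s and ((horizontal distance between pad_jar and start_knob between 0.03 and 0.07 m and x of bottle_jar in the frame of target_rack between -0.106 and -0.074 m) or (horizontal distance between pad_jar and start_knob between 0.09 and 0.13 m and x of bottle_jar in the frame of target_rack between -0.046 and -0.014 m) or (horizontal distance between pad_jar and start_knob between 0.15 and 0.19 m and x of bottle_jar in the frame of target_rack between 0.014 and 0.046 m) or (horizontal distance between pad_jar and start_knob between 0.21 and 0.25 m and x of bottle_jar in the frame of target_rack between 0.074 and 0.106 m)) and y of bottle_jar in the frame of target_rack between -0.016 and 0.016 m and z of bottle_jar in the frame of target_rack between 0.004 and 0.012 m and ((horizontal distance between pad_flask and start_knob between 0.03 and 0.07 m and x of bottle_flask in the frame of target_rack between -0.106 and -0.074 m) or (horizontal distance between pad_flask and start_knob between 0.09 and 0.13 m and x of bottle_flask in the frame of target_rack between -0.046 and -0.014 m) or (horizontal distance between pad_flask and start_knob between 0.15 and 0.19 m and x of bottle_flask in the frame of target_rack between 0.014 and 0.046 m) or (horizontal distance between pad_flask and start_knob between 0.21 and 0.25 m and x of bottle_flask in the frame of target_rack between 0.074 and 0.106 m)) and y of bottle_flask in the frame of target_rack between -0.016 and 0.016 m and z of bottle_flask in the frame of target_rack between 0.004 and 0.012 m and ((horizontal distance between pad_square and start_knob between 0.03 and 0.07 m and x of bottle_square in the frame of target_rack between -0.106 and -0.074 m) or (horizontal distance between pad_square and start_knob between 0.09 and 0.13 m and x of bottle_square in the frame of target_rack between -0.046 and -0.014 m) or (horizontal distance between pad_square and start_knob between 0.15 and 0.19 m and x of bottle_square in the frame of target_rack between 0.014 and 0.046 m) or (horizontal distance between pad_square and start_knob between 0.21 and 0.25 m and x of bottle_square in the frame of target_rack between 0.074 and 0.106 m)) and y of bottle_square in the frame of target_rack between -0.016 and 0.016 m and z of bottle_square in the frame of target_rack between 0.004 and 0.012 m); the robot touches nothing.
It fails at once if a bottle is tipped over (more than 35 degrees) (angle between any of bottle_vial, bottle_jar, bottle_flask, bottle_square's own z axis and vertical above 0.61 rad).
It fails at once if a bottle is dropped into the empty rack (falls into a bay faster than 0.6 m/s) ((linear speed of bottle_vial above 0.6 m/s and z of bottle_vial in the frame of target_rack between 0 and 0.03 m and x of bottle_vial in the frame of target_rack between -0.12 and 0.12 m and y of bottle_vial in the frame of target_rack between -0.03 and 0.03 m) or (linear speed of bottle_jar above 0.6 m/s and z of bottle_jar in the frame of target_rack between 0 and 0.03 m and x of bottle_jar in the frame of target_rack between -0.12 and 0.12 m and y of bottle_jar in the frame of target_rack between -0.03 and 0.03 m) or (linear speed of bottle_flask above 0.6 m/s and z of bottle_flask in the frame of target_rack between 0 and 0.03 m and x of bottle_flask in the frame of target_rack between -0.12 and 0.12 m and y of bottle_flask in the frame of target_rack between -0.03 and 0.03 m) or (linear speed of bottle_square above 0.6 m/s and z of bottle_square in the frame of target_rack between 0 and 0.03 m and x of bottle_square in the frame of target_rack between -0.12 and 0.12 m and y of bottle_square in the frame of target_rack between -0.03 and 0.03 m)).
It also fails if it takes over 109 s, if anything falls off the work surface, if the arm or the gripper's body presses on something with over 40 N, if the wrist force passes 120 N, or if a joint passes its speed limit or range.

ROBOT

A 7-joint arm with a two-finger parallel gripper is mounted at the origin on the work surface. World frame = base frame: x ahead of the robot, y to its left, z up, the work surface at z = 0. Lengths are in m, angles in degrees, forces in N, time in s.
With the tool pointing down it reaches from about 0.4 to 0.85 m from the base axis. Payload 4.4 kg.
Tool frame: the origin (TCP) lies midway between the tips of the shut fingers; the grasp point (between the pads) lies grasp_offset behind it (grasp_offset is the distance from the TCP to the grasp point, in m); z points along the fingers, y is the line along which they close (so a half turn about z gives the same grasp; the last joint's range is limited). The gripper opens to 94 mm and grips with 3 to 60 N. Pads are 16 mm wide; open, the fingers measure 119 mm over their backs; the gripper's body (75 mm by 177 mm) begins 78 mm behind the grasp point.
Start: joints at [-77.682, 36.005, 2.206, 86.941, -1.547, 57.084, -1.146], TCP at [0.18, 0.625, 0.179] pointing down, gripper open.
Joint ranges: [-175.42, 175.42], [-21.48, 121.26], [-71.46, 75.88], [10.55, 141.38], [-63.04, 243.04], [13.31, 113.54], [-168.57, 168.57]. Speed limits (degrees/s): [147.25, 147.25, 180, 180, 180, 180, 180].

INTERFACE

Orientations are given as [roll, pitch, yaw] about the fixed x, y, z axes, in that order (R = Rz(yaw) Ry(pitch) Rx(roll)).
In Python, from station import get_state, grab_frame, finish_job, spot_in, silhouettes, spot_point, grasp_offset gives the robot as it stands.
- The arm moves only by the shell command python3 -m handwheel 'ROWS'. ROWS is a JSON object of lists of equal length, an entry for each row: "angular": the turn, a rotation vector about the tool's x, y, z in degrees, a list of three; "travel": the shift along the tool's x, y, z in m, a list of three; "fingers": the finger opening in m, from 0 to 0.094. A call has exactly 5 rows; each row shifts and turns the commanded pose from where the row before left it, along the tool's axes as they then stand; what a row does not reach is not made up. A row lasts 1/8 s, in which the tool goes at most 62.5 mm and 10.7 degrees, less where a joint would pass 70% of its speed; a pose out of reach is approached as far as the arm can. A call with a gripper value outside its range is refused whole. The fingers move at their own pace and stop on an object; the grip force is fixed at half the most. Time passes only in rows, so rows that do not move let the fingers close, or fill a call up. It gives the time, the measured TCP pose, the force, the opening and the grip force at its end, in the units of the state.
- get_state(): the state, without advancing time (a new reading comes with each control period).
- grab_frame(name): name is "scene" or "top" or "wrist"; returns a dict with "color" (384x512x3 uint8, red, green, blue), "range_z" (384x512 float32, m along the optical axis (not along the pixel's ray), 0 where there is no reading), "mtx" (3x3 intrinsics, pixels), "R" (3x3) and "t" (3): a world point X has camera coordinates R X + t. Camera axes: x right, y down, z forward; pixel columns grow to the right and rows downward; lengths in m; the calibration is good to about 2 mm. A picture is of the moment at which its call begins.
- finish_job(): hands the job in; it is judged then, once.
Trained networks look in the newest picture that a camera, given by its name, has taken for a name from the list of things; names that differ only in an ending like _2 or _b are one class to them, and where a whole thing is asked for, a point or a joint stands for the part that bears it (a point fixed in the world has none). Each returns a list of dicts, best first, with "conf" (0 to 1); they miss things now and then, are a little off and sometimes report something else, mostly with a low value. They report only what shows in the picture. A call takes as long as a camera call. They do not tell look-alikes from the thing itself.
- spot_in(thing, camera): "uv" ([column, row] in pixels, amid what is visible of it).
- silhouettes(thing, camera): "pixels" (384x512 bool, what is visible of it) and "uv" ([column, row] in pixels, amid what is visible of it).
- spot_point(thing, camera): "uv" ([column, row] in pixels: a listed point, or the origin of a listed thing).
The state is a dict: "clock": time; "q": joint angles; "dq": joint speeds; "joint_torque": joint torques, N m; "tool_pos": TCP position; "tool_rot": TCP orientation; "contact_force": force on the tool from outside, world axes, zero at the start; "ft_torque": the same for the moment, N m; "gripper_width": finger opening in m; "grasp_force": force on a finger pad.
Only numpy, scipy, OpenCV 4.12 (cv2) and the standard library are available. Lean on these libraries where they do the work, as an engineer would, in place of code of your own. Each camera call takes 0.05 s, during which the arm holds its last target. There are 200 camera calls.

## Working session

There is one attempt and no reset: what is moved stays moved. The work goes in short steps, Python scripts to look and compute and a shell command to move; the robot and the scene stay as the last step left them, time stands still between calls to the robot, and variables do not carry over. Pictures are saved under pics/ and viewed, at most 14 in all, crops included, and the job is handed in when it is done.

```bash
mkdir -p pics; ls; python3 - <<'E'
from station import *
import cv2,numpy as np
print(get_state(), grasp_offset if not callable(grasp_offset) else grasp_offset())
ims=[]
for c in ("scene","top"):
    f=grab_frame(c); ims.append(f["color"][:,:,::-1])
    print(c,f["mtx"],f["R"],f["t"])
    for n in ["bottle_vial","bottle_jar","bottle_flask","bottle_square","start_knob","target_rack"]:
        print(n,[(round(d["conf"],2),np.round(d["uv"],1)) for d in spot_point(n,c)])
    cv2.imwrite(f"pics/{c}0.png",ims[-1])
E
```

```text
pics
{'clock': 0.0, 'q': array([-77.68227741,  36.05896022,   2.20229712,  86.99569918,
        -1.5462834 ,  57.08266209,  -1.14744966]), 'dq': array([ 0.0029334 , -0.05585619,  0.0620071 ,  0.02783155,  0.11965102,
       -0.09411576, -0.00655697]), 'joint_torque': array([-4.81711031e-04, -5.49731004e+01,  1.14347208e+00, -1.86628014e+01,
       -5.22601779e-02,  2.37905513e-02,  1.60254936e-04]), 'tool_pos': array([0.17989793, 0.62386615, 0.17795526]), 'tool_rot': array([-1.79892369e+02,  1.84933928e-03,  1.63911288e+02]), 'contact_force': array([-0.14580108, -0.00564566,  0.15851532]), 'ft_torque': array([-0.00890307,  0.07459173,  0.04813939]), 'grasp_force': 0.0, 'gripper_width': 0.09390874712044518} 0.0188
scene [[469.25233936   0.         262.53389194]
 [  0.         469.25233936 199.46962047]
 [  0.           0.           1.        ]] [[ 7.76853318e-01  6.29681484e-01 -3.88177357e-04]
 [ 4.80278601e-01 -5.92929810e-01 -6.46348749e-01]
 [-4.07224001e-01  5.01931737e-01 -7.63042033e-01]] [-0.37606937 -0.24317556  1.2412487 ]
bottle_vial [(0.66, array([240.7, 281.3]))]
bottle_j
[... 185 characters left out ...]
9.6, 216.8]))]
target_rack [(0.63, array([328.5, 165.8])), (0.37, array([225.2, 258.6]))]
top [[415.65472897   0.         252.76648421]
 [  0.         415.65472897 188.02881637]
 [  0.           0.           1.        ]] [[ 0.01743466 -0.99923526 -0.03499904]
 [-0.98413029 -0.01096775 -0.17710812]
 [ 0.17658882  0.03753144 -0.9835689 ]] [-0.04702438  0.52901183  0.78660951]
bottle_vial [(0.78, array([332.3, 164.6]))]
bottle_jar [(0.89, array([307.6, 213.9]))]
bottle_flask [(0.95, array([345.7, 142.1])), (0.85, array([398.6, 168.3])), (0.83, array([399.6, 199.3]))]
bottle_square [(0.87, array([322., 188.]))]
start_knob [(0.61, array([298.1, 234.4]))]
target_rack [(0.7, array([155.2, 181.6]))]
```

View pics/scene0.png

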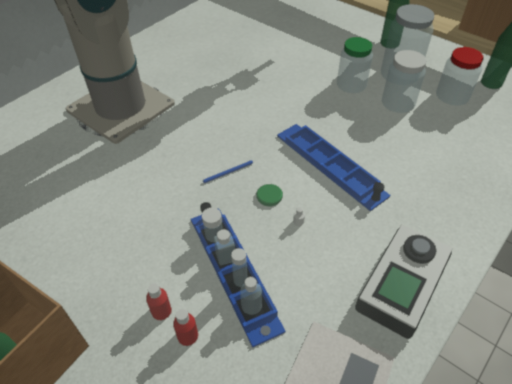

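View pics/top0.png

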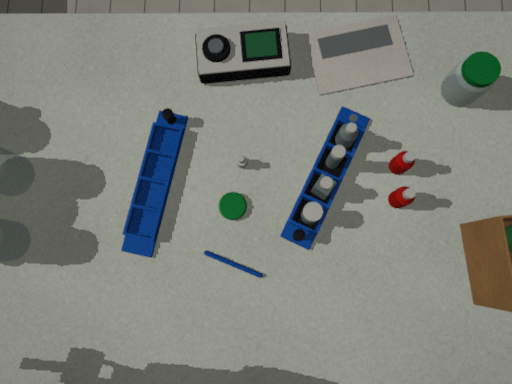

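The top view shows the empty rack on the left (knob at about 168,116) and the full rack on the right (knob at 299,235). Counted from that knob the bottles are jar, square, vial, flask; the two red flasks at right are decoys. Next I'll measure.

```bash
cat > h.py <<'E'
from station import *
import cv2,numpy as np
def ray(f,uv,z):
    R,t=f["R"],f["t"]; d=R.T@np.linalg.solve(f["mtx"],[uv[0],uv[1],1]); c=-R.T@t
    return c+d*(z-c[2])/d[2]
def cloud(f):
    h,w=f["range_z"].shape; u,v=np.meshgrid(np.arange(w),np.arange(h)); Z=f["range_z"]
    P=np.stack([u*Z,v*Z,Z],-1)@np.linalg.inv(f["mtx"]).T
    W=(P-f["t"])@f["R"]; W[Z==0]=np.nan
    return W
H=dict(bottle_vial=.09,bottle_jar=.066,bottle_flask=.084,bottle_square=.076)
E
python3 - <<'E'
from h import *
for c in("top","scene"):
    f=grab_frame(c); W=cloud(f); col=f["color"].astype(int)
    blue=((col[...,2]-col[...,0]>60)&(W[...,2]>-.01)&(W[...,2]<.035)).astype(np.uint8)
    n,l,s,ce=cv2.connectedComponentsWithStats(blue)
    for i in range(1,n):
        if s[i,4]<800: continue
        p=W[(l==i)&(W[...,2]>.004)]
        r=cv2.minAreaRect((p[:,:2]*1000).astype(np.float32)); print(c,"blue",np.round(ce[i]),s[i,4],r, np.nanpercentile(p[:,2],[5,50,95]))
    for n in H:
        for d in spot_point(n,c): print(c,n,"org",round(d["conf"],2),np.round(ray(f,d["uv"],.011),4))
        for d in silhouettes(n,c):
            p=W[d["pixels"]]; zt=H[n]+.011; q=p[abs(p[:,2]-zt)<.006]
            if len(q): 
                print("   cap",len(q),np.round(np.nanmedian(p[p[:,2]>zt-.01][:,2]),4),np.round(cv2.minAreaRect((q[:,:2]*1000).astype(np.float32))[0],1),np.round(q.mean(0),4))
    for n in("start_knob",):
        for d in spot_point(n,c): print(c,n,round(d["conf"],2),np.round(ray(f,d["uv"],.008),4))
    for d in spot_point("target_rack",c): print(c,"rack",round(d["conf"],2),np.round(ray(f,d["uv"],0),4))
E
```

```text
top blue [323. 181.] 1765 ((564.9474487304688, -190.5651092529297), (65.36262512207031, 310.6178894042969), 64.82378387451172) [0.00649165 0.02090992 0.02617199]
top blue [153. 186.] 4209 ((548.7413940429688, 169.81202697753906), (66.09749603271484, 309.8030090332031), 78.50401306152344) [0.00644997 0.00937585 0.02577528]
top bottle_vial org 0.82 [ 0.5923 -0.2032  0.011 ]
   cap 150 0.101 [ 591.2 -201.6] [ 0.5912 -0.2015  0.1012]
top bottle_jar org 0.67 [ 0.4904 -0.1512  0.011 ]
   cap 304 0.0771 [ 480.3 -154.1] [ 0.48   -0.1545  0.0772]
top bottle_flask org 0.96 [ 0.5821 -0.3347  0.011 ]
top bottle_flask org 0.93 [ 0.6417 -0.2299  0.011 ]
top bottle_flask org 0.71 [ 0.5146 -0.3393  0.011 ]
   cap 81 0.0947 [ 640. -227.] [ 0.6397 -0.227   0.0947]
top bottle_square org 0.88 [ 0.5396 -0.1825  0.011 ]
   cap 125 0.0873 [ 534.5 -179.8] [ 0.5342 -0.1793  0.0872]
top start_knob 0.44 [ 0.4491 -0.1281  0.008 ]
top rack 0.68 [0.5496 0.1725 0.    ]
scene blue [328. 159.] 1334 ((533.7595825195312, 172.5192108154297), (67.77046966552734, 277.3815612792969), 78.36335754394531) [0.00633067 0.01084524 0.02595155]
scene bottle_vial org 0.86 [ 0.586  -0.2011  0.011 ]
   cap 150 0.1002 [ 610.8 -208.6] [ 0.5947 -0.203   0.1003]
scene bottle_jar org 0.7 [ 0.4808 -0.1548  0.011 ]
   cap 259 0.0765 [ 481.2 -155.2] [ 0.4822 -0.1561  0.0766]
scene bottle_flask org 0.92 [ 0.6447 -0.2274  0.011 ]
scene bottle_flask org 0.91 [ 0.595  -0.3493  0.011 ]
scene bottle_flask org 0.76 [ 0.5248 -0.3376  0.011 ]
   cap 96 0.0942 [ 643.5 -228.5] [ 0.6436 -0.2291  0.0943]
scene bottle_square org 0.75 [ 0.536  -0.1758  0.011 ]
   cap 121 0.0863 [ 535.9 -179.8] [ 0.5364 -0.1807  0.0863]
scene start_knob 0.6 [ 0.4375 -0.125   0.008 ]
scene start_knob 0.27 [ 0.4798 -0.1505  0.008 ]
scene rack 0.96 [0.5456 0.1694 0.    ]
```

```bash
cat > d.py <<'E'
# usage: d.py x y z yaw [x y z yaw ...]: tool-axis shift and turn for each leg, from the measured pose on
import sys,numpy as np
from scipy.spatial.transform import Rotation as Ro
from station import get_state
s=get_state(); p=s["tool_pos"]; r=Ro.from_euler("xyz",s["tool_rot"],degrees=True)
print("t",round(s["clock"],2),"pos",np.round(p,4),"rot",np.round(s["tool_rot"],1),"w",round(s["gripper_width"],4),"gf",round(s["grasp_force"],1),"F",np.round(s["contact_force"],1))
a=list(map(float,sys.argv[1:]))
for i in range(0,len(a),4):
    q=np.array(a[i:i+3]); rq=Ro.from_euler("xyz",[180,0,a[i+3]],degrees=True)
    print("shift",np.round(r.inv().apply(q-p),4),"then turn",np.round((r.inv()*rq).as_rotvec(degrees=True),2)); p,r=q,rq
E
python3 d.py .42 .25 .18 154.8 .4815 -.1545 .18 154.8 .4815 -.1545 .05 154.8
```

```text
t 1.8 pos [0.1801 0.6246 0.1789] rot [180.   -0.  163.9] w 0.0944 gf 0.0 F [ 0.4 -0.3  0.6]
shift [-0.3343 -0.2934 -0.0011] then turn [ 0.   -0.    9.11]
shift [-0.2279 -0.3398 -0.    ] then turn [0. 0. 0.]
shift [ 0.   -0.    0.13] then turn [0. 0. 0.]
```

```bash
python3 -m handwheel '{"travel":[[-0.033,-0.029,0],[-0.033,-0.029,0],[-0.033,-0.029,0],[-0.033,-0.029,0],[-0.033,-0.029,0]],"angular":[[0,0,0],[0,0,0],[0,0,0],[0,0,0],[0,0,0]],"fingers":[0.094,0.094,0.094,0.094,0.094]}'
python3 -m handwheel '{"travel":[[-0.033,-0.029,0],[-0.033,-0.029,0],[-0.033,-0.029,0],[-0.033,-0.029,0],[-0.034,-0.032,0]],"angular":[[0,0,0],[0,0,0],[0,0,0],[0,0,0],[0,0,9.1]],"fingers":[0.094,0.094,0.094,0.094,0.094]}'
python3 d.py .4815 -.1545 .18 154.8
```

```text
clock: 2.42
tool_pos: [0.2993, 0.4384, 0.1791]
tool_rot: [180.0, 0.0, 163.9]
contact_force: [-0.0, -0.8, 0.6]
gripper_width: 0.0941
grasp_force: 0.0
clock: 3.05
tool_pos: [0.4178, 0.2503, 0.1792]
tool_rot: [179.9, 0.0, 154.6]
contact_force: [1.0, -0.7, 0.1]
gripper_width: 0.094
grasp_force: 0.0
t 3.05 pos [0.4178 0.2503 0.1792] rot [179.9   0.  154.6] w 0.094 gf 0.0 F [ 1.  -0.7  0.1]
shift [-0.2311 -0.3384 -0.0012] then turn [ 0.06  0.01 -0.2 ]
```

Tracks well. On to above the jar, then look with the wrist camera.

```bash
python3 -m handwheel '{"travel":[[-0.023,-0.034,0],[-0.023,-0.034,0],[-0.023,-0.034,0],[-0.023,-0.034,0],[-0.023,-0.034,0]],"angular":[[0,0,0],[0,0,0],[0,0,0],[0,0,0],[0,0,0]],"fingers":[0.094,0.094,0.094,0.094,0.094]}'
python3 -m handwheel '{"travel":[[-0.023,-0.034,0],[-0.023,-0.034,0],[-0.023,-0.034,0],[-0.023,-0.034,0],[-0.023,-0.034,0]],"angular":[[0,0,0],[0,0,0],[0,0,0],[0,0,0],[0,0,0]],"fingers":[0.094,0.094,0.094,0.094,0.094]}'
python3 - <<'E'
from h import *
f=grab_frame("wrist"); W=cloud(f); cv2.imwrite("pics/w1.png",f["color"][:,:,::-1])
for n in H:
    for d in silhouettes(n,"wrist")[:1]:
        p=W[d["pixels"]]; zt=H[n]+.011; q=p[abs(p[:,2]-zt)<.006]
        if len(q): print(n,round(d["conf"],2),len(q),np.round(cv2.minAreaRect((q[:,:2]*1000).astype(np.float32)),1) if 0 else cv2.minAreaRect((q[:,:2]*1000).astype(np.float32)))
E
python3 d.py .4815 -.1545 .049 154.8
```

```text
clock: 3.68
tool_pos: [0.449, 0.0473, 0.1791]
tool_rot: [180.0, 0.0, 154.8]
contact_force: [0.7, -0.3, 0.9]
gripper_width: 0.0943
grasp_force: 0.0
clock: 4.3
tool_pos: [0.4807, -0.1556, 0.1791]
tool_rot: [180.0, 0.0, 154.8]
contact_force: [1.0, 0.6, -0.3]
gripper_width: 0.094
grasp_force: 0.0
bottle_jar 0.76 837 ((481.021240234375, -156.22085571289062), (36.840206146240234, 36.5900993347168), 25.36980628967285)
bottle_flask 0.72 202 ((642.3123168945312, -229.35748291015625), (18.623807907104492, 19.622268676757812), 64.27760314941406)
bottle_square 0.78 322 ((535.340576171875, -181.14463806152344), (22.831607818603516, 22.80051612854004), 7.306492328643799)
t 4.55 pos [ 0.4802 -0.1534  0.1788] rot [180.   -0.  154.8] w 0.0941 gf 0.0 F [ 0.1 -0.1  0.3]
shift [-0.0018 -0.0005  0.1298] then turn [ 0.04 -0.04  0.03]
```

View pics/w1.png

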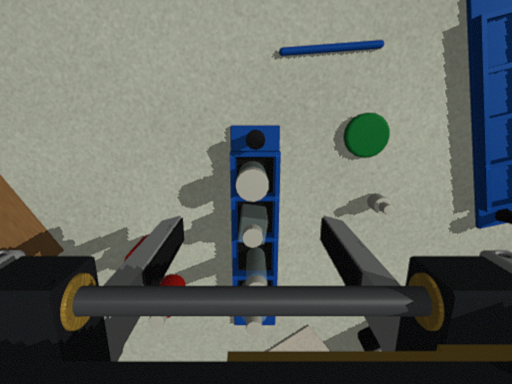

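The wrist view shows the jar (253,183) right below the knob (255,139), with square, vial and flask in line and both fingers clear. Descending on the jar and gripping.

```bash
python3 -m handwheel '{"travel":[[-0.001,-0.001,0.035],[0,-0.001,0.035],[0,0,0.035],[0,0,0.027],[0,0,0]],"angular":[[0,0,0],[0,0,0],[0,0,0],[0,0,0],[0,0,0]],"fingers":[0.094,0.094,0.094,0.094,0.094]}'
python3 -m handwheel '{"travel":[[0,0,0],[0,0,0],[0,0,0],[0,0,0],[0,0,0]],"angular":[[0,0,0],[0,0,0],[0,0,0],[0,0,0],[0,0,0]],"fingers":[0.03,0.03,0.03,0.03,0.03]}'
python3 -m handwheel '{"travel":[[0,0,0],[0,0,0],[0,0,0],[0,0,-0.005],[0,0,-0.010]],"angular":[[0,0,0],[0,0,0],[0,0,0],[0,0,0],[0,0,0]],"fingers":[0.03,0.03,0.03,0.03,0.03]}'
python3 d.py .4815 -.1555 .16 154.8 .4605 .1877 .16 154.8
```

```text
clock: 5.18
tool_pos: [0.479, -0.1542, 0.0455]
tool_rot: [180.0, -0.3, 154.9]
contact_force: [-0.3, 0.3, -0.3]
gripper_width: 0.0939
grasp_force: 0.0
clock: 5.8
tool_pos: [0.4805, -0.1566, 0.047]
tool_rot: [180.0, 0.0, 154.8]
contact_force: [0.1, 0.1, -0.5]
gripper_width: 0.0475
grasp_force: 0.0
clock: 6.42
tool_pos: [0.4799, -0.1564, 0.062]
tool_rot: [-180.0, -0.1, 154.8]
contact_force: [-0.2, 0.8, -1.1]
gripper_width: 0.0359
grasp_force: 30.0
t 6.42 pos [ 0.4799 -0.1564  0.062 ] rot [-1.800e+02 -1.000e-01  1.548e+02] w 0.0359 gf 30.0 F [-0.2  0.8 -1.1]
shift [-0.0009  0.0014 -0.098 ] then turn [-0.01 -0.06  0.  ]
shift [0.1651 0.3016 0.    ] then turn [0. 0. 0.]
```

```bash
python3 -m handwheel '{"travel":[[0,0,-0.03],[0,0,-0.04],[0,0,-0.028],[0.011,0.02,0],[0.018,0.033,0]],"angular":[[0,0,0],[0,0,0],[0,0,0],[0,0,0],[0,0,0]],"fingers":[0.03,0.03,0.03,0.03,0.03]}'
python3 -m handwheel '{"travel":[[0.018,0.033,0],[0.018,0.033,0],[0.018,0.033,0],[0.018,0.033,0],[0.018,0.033,0]],"angular":[[0,0,0],[0,0,0],[0,0,0],[0,0,0],[0,0,0]],"fingers":[0.03,0.03,0.03,0.03,0.03]}'
python3 -m handwheel '{"travel":[[0.018,0.033,0],[0.018,0.033,0],[0.009,0.016,0],[0,0,0],[0,0,0]],"angular":[[0,0,0],[0,0,0],[0,0,0],[0,0,-7],[0,0,-6.7]],"fingers":[0.03,0.03,0.03,0.03,0.03]}'
python3 - <<'E'
from h import *
f=grab_frame("wrist"); W=cloud(f); cv2.imwrite("pics/w2.png",f["color"][:,:,::-1])
col=f["color"].astype(int)
blue=((col[...,2]-col[...,0]>60)&(W[...,2]>.004)&(W[...,2]<.03)).astype(np.uint8)
n,l,s,ce=cv2.connectedComponentsWithStats(blue)
for i in range(1,n):
    if s[i,4]>800: print(s[i,4],cv2.minAreaRect((W[l==i][:,:2]*1000).astype(np.float32)))
E
python3 d.py .4605 .1877 .055 168.5
```

```text
clock: 7.05
tool_pos: [0.4771, -0.0969, 0.1611]
tool_rot: [180.0, 0.1, 154.6]
contact_force: [-0.3, 0.0, -1.3]
gripper_width: 0.0355
grasp_force: 30.0
clock: 7.68
tool_pos: [0.4654, 0.0926, 0.1606]
tool_rot: [180.0, 0.0, 154.8]
contact_force: [0.1, 0.1, -0.7]
gripper_width: 0.0356
grasp_force: 30.0
clock: 8.3
tool_pos: [0.4597, 0.184, 0.1601]
tool_rot: [-180.0, 0.0, 168.7]
contact_force: [-0.5, -1.1, -0.4]
gripper_width: 0.0351
grasp_force: 30.0
3456 ((453.6465148925781, 188.64474487304688), (65.53549194335938, 114.42591094970703), 78.35419464111328)
1541 ((486.0407409667969, -148.9571990966797), (58.96294021606445, 132.28590393066406), 65.39277648925781)
1477 ((577.3917846679688, 163.55117797851562), (65.02249145507812, 63.870418548583984), 79.18506622314453)
t 8.35 pos [0.4598 0.1838 0.1601] rot [-180.     0.   168.9] w 0.0355 gf 30.0 F [-0.1  0.9 -1. ]
shift [0.     0.0041 0.1051] then turn [-0.04  0.01  0.38]
```

View pics/w2.png

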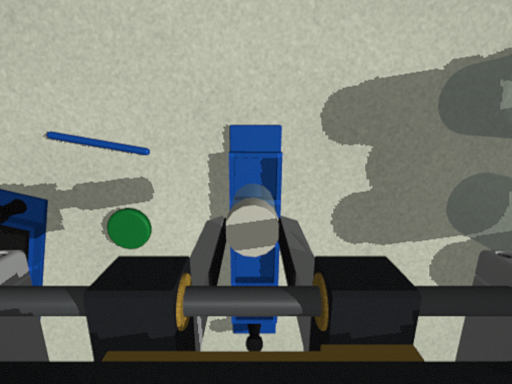

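Jar held at (252,230) over the near bay, with the far knob at (254,344). Lowering, gently at the end.

```bash
python3 -m handwheel '{"travel":[[0,0.004,0.02],[0,0,0.035],[0,0,0.035],[0,0,0.012],[0,0,0.006]],"angular":[[0,0,0],[0,0,0],[0,0,0],[0,0,0],[0,0,0]],"fingers":[0.03,0.03,0.03,0.03,0.03]}'
python3 -m handwheel '{"travel":[[0,0,0.003],[0,0,0.002],[0,0,0.002],[0,0,0.001],[0,0,0]],"angular":[[0,0,0],[0,0,0],[0,0,0],[0,0,0],[0,0,0]],"fingers":[0.03,0.03,0.03,0.03,0.03]}'
python3 d.py .4605 .1877 .044 168.5
```

```text
clock: 8.98
tool_pos: [0.4608, 0.1883, 0.0519]
tool_rot: [-180.0, 0.0, 168.4]
contact_force: [0.1, -0.1, -1.1]
gripper_width: 0.0352
grasp_force: 30.0
clock: 9.6
tool_pos: [0.4605, 0.1888, 0.0439]
tool_rot: [180.0, 0.0, 168.5]
contact_force: [0.1, 0.5, -0.4]
gripper_width: 0.0355
grasp_force: 30.0
t 9.6 pos [0.4605 0.1888 0.0439] rot [180.    0.  168.5] w 0.0355 gf 30.0 F [ 0.1  0.5 -0.4]
shift [-0.0002 -0.0011 -0.0001] then turn [0.01 0.   0.02]
```

```bash
python3 -m handwheel '{"travel":[[0,-0.001,0.001],[0,0,0.001],[0,0,0],[0,0,0],[0,0,0]],"angular":[[0,0,0],[0,0,0],[0,0,0],[0,0,0],[0,0,0]],"fingers":[0.03,0.03,0.03,0.03,0.03]}'
```

```text
clock: 10.22
tool_pos: [0.4614, 0.1888, 0.0436]
tool_rot: [179.9, 0.1, 168.5]
contact_force: [-2.2, 0.7, 15.7]
gripper_width: 0.0355
grasp_force: 30.0
```

```bash
python3 -m handwheel '{"travel":[[0,0,-0.0015],[0,0,0],[0,0,0],[0,0,0],[0,0,0]],"angular":[[0,0,0],[0,0,0],[0,0,0],[0,0,0],[0,0,0]],"fingers":[0.03,0.06,0.09,0.09,0.09]}'
python3 -m handwheel '{"travel":[[0,0,0],[0,0,-0.01],[0,0,-0.03],[0,0,-0.04],[0,0,-0.036]],"angular":[[0,0,0],[0,0,0],[0,0,0],[0,0,6.7],[0,0,7]],"fingers":[0.094,0.094,0.094,0.094,0.094]}'
python3 d.py .5355 -.181 .16 154.8 .5355 -.181 .035 154.8
```

```text
clock: 10.85
tool_pos: [0.4602, 0.1876, 0.0432]
tool_rot: [-180.0, -0.0, 168.5]
contact_force: [0.4, 0.9, -0.0]
gripper_width: 0.0721
grasp_force: 0.0
clock: 11.48
tool_pos: [0.4603, 0.1878, 0.1613]
tool_rot: [179.9, 0.0, 154.6]
contact_force: [-0.5, 0.5, 0.1]
gripper_width: 0.0942
grasp_force: 0.0
t 11.47 pos [0.4603 0.1878 0.1613] rot [179.9   0.  154.6] w 0.0942 gf 0.0 F [-0.5  0.5  0.1]
shift [-0.2262 -0.3008  0.0011] then turn [ 0.05  0.01 -0.23]
shift [ 0.    -0.     0.125] then turn [0. 0. 0.]
```

```bash
python3 -m handwheel '{"travel":[[-0.0283,-0.0376,0],[-0.0283,-0.0376,0],[-0.0283,-0.0376,0],[-0.0283,-0.0376,0],[-0.0283,-0.0376,0]],"angular":[[0,0,0],[0,0,0],[0,0,0],[0,0,0],[0,0,0]],"fingers":[0.094,0.094,0.094,0.094,0.094]}'
python3 -m handwheel '{"travel":[[-0.0283,-0.0376,0],[-0.0283,-0.0376,0],[-0.0283,-0.0376,0],[0,0,0],[0,0,0]],"angular":[[0,0,0],[0,0,0],[0,0,0],[0,0,0],[0,0,0]],"fingers":[0.094,0.094,0.094,0.094,0.094]}'
python3 d.py .5355 -.181 .037 154.8
python3 - <<'E'
from h import *
f=grab_frame("wrist"); W=cloud(f); cv2.imwrite("pics/w3.png",f["color"][:,:,::-1])
for n in H:
    for d in silhouettes(n,"wrist")[:1]:
        p=W[d["pixels"]]; zt=H[n]+.011; q=p[abs(p[:,2]-zt)<.006]
        if len(q): print(n,round(d["conf"],2),len(q),cv2.minAreaRect((q[:,:2]*1000).astype(np.float32)))
        if n=="bottle_square": q=p[abs(p[:,2]-.066)<.005]; print(cv2.minAreaRect((q[:,:2]*1000).astype(np.float32)))
E
```

```text
clock: 12.1
tool_pos: [0.5086, -0.044, 0.1602]
tool_rot: [180.0, 0.0, 154.8]
contact_force: [0.6, -0.5, 0.1]
gripper_width: 0.0939
grasp_force: 0.0
clock: 12.72
tool_pos: [0.5369, -0.1799, 0.1596]
tool_rot: [179.9, -0.0, 154.8]
contact_force: [-0.3, -0.5, 0.3]
gripper_width: 0.0941
grasp_force: 0.0
t 12.72 pos [ 0.5369 -0.1799  0.1596] rot [179.9  -0.  154.8] w 0.0941 gf 0.0 F [-0.3 -0.5  0.3]
shift [ 0.0007 -0.0017  0.1226] then turn [ 0.05 -0.04  0.02]
bottle_vial 0.82 459 ((593.0536499023438, -203.3531494140625), (23.936779022216797, 26.04497528076172), 64.87610626220703)
bottle_square 0.68 408 ((535.6091918945312, -181.3056182861328), (23.090234756469727, 22.926067352294922), 37.289798736572266)
((535.8803100585938, -181.3911895751953), (33.446319580078125, 34.06544494628906), 57.61375427246094)
```

View pics/w3.png

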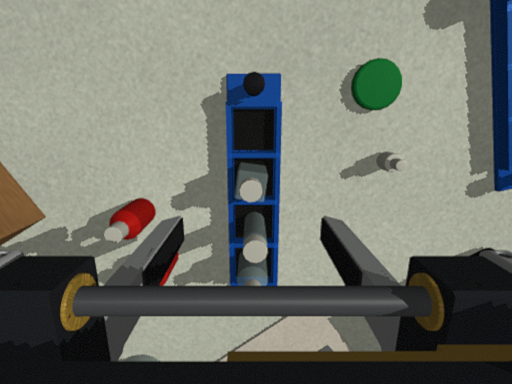

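Square bottle (251,180) stands about 7° askew in its bay; red bottles clear of the fingers. I turn the tool to match and grip.

```bash
python3 -m handwheel '{"travel":[[0.001,-0.0017,0.02],[0,0,0.035],[0,0,0.035],[0,0,0.032],[0,0,0]],"angular":[[0,0,0],[0,0,7.2],[0,0,0],[0,0,0],[0,0,0]],"fingers":[0.094,0.094,0.094,0.08,0.07]}'
python3 -m handwheel '{"travel":[[0,0,0],[0,0,0],[0,0,0],[0,0,0],[0,0,0]],"angular":[[0,0,0],[0,0,0],[0,0,0],[0,0,0],[0,0,0]],"fingers":[0.06,0.025,0.025,0.025,0.025]}'
python3 -m handwheel '{"travel":[[0,0,0],[0,0,0],[0,0,0],[0,0,0],[0,0,0]],"angular":[[0,0,0],[0,0,0],[0,0,0],[0,0,0],[0,0,0]],"fingers":[0.025,0.025,0.025,0.025,0.025]}'
python3 d.py .5355 -.181 .16 154.8 .5193 .1758 .16 168.5
```

```text
clock: 13.6
tool_pos: [0.5336, -0.1805, 0.0355]
tool_rot: [-179.9, -0.3, 147.7]
contact_force: [0.5, 0.3, -0.2]
gripper_width: 0.0775
grasp_force: 0.0
clock: 14.22
tool_pos: [0.5359, -0.182, 0.0378]
tool_rot: [180.0, 0.0, 147.6]
contact_force: [0.2, 0.5, 2.9]
gripper_width: 0.0328
grasp_force: 30.0
clock: 14.85
tool_pos: [0.5359, -0.1819, 0.0377]
tool_rot: [180.0, 0.0, 147.6]
contact_force: [0.0, 0.6, 5.5]
gripper_width: 0.0331
grasp_force: 30.0
t 14.85 pos [ 0.5359 -0.1819  0.0377] rot [180.    0.  147.6] w 0.0331 gf 30.0 F [0.  0.6 5.5]
shift [ 0.0008  0.0006 -0.1223] then turn [ 0.02  0.04 -7.18]
shift [0.1666 0.3159 0.    ] then turn [  0.    0.  -13.7]
```

```bash
python3 -m handwheel '{"travel":[[0,0,-0.01],[0,0,-0.03],[0,0,-0.04],[0,0,-0.042],[0.01,0.02,0]],"angular":[[0,0,0],[0,0,0],[0,0,0],[0,0,-7.2],[0,0,0]],"fingers":[0.025,0.025,0.025,0.025,0.025]}'
python3 -m handwheel '{"travel":[[0.02,0.038,0],[0.02,0.038,0],[0.02,0.038,0],[0.02,0.038,0],[0.02,0.038,0]],"angular":[[0,0,0],[0,0,0],[0,0,0],[0,0,0],[0,0,0]],"fingers":[0.025,0.025,0.025,0.025,0.025]}'
python3 -m handwheel '{"travel":[[0.02,0.038,0],[0.02,0.038,0],[0.0166,0.03,0],[0,0,0],[0,0,0]],"angular":[[0,0,0],[0,0,0],[0,0,0],[0,0,-7],[0,0,-6.7]],"fingers":[0.025,0.025,0.025,0.025,0.025]}'
python3 d.py .5193 .1758 .042 168.5
```

```text
clock: 15.48
tool_pos: [0.5369, -0.1625, 0.1629]
tool_rot: [-180.0, 0.4, 154.7]
contact_force: [0.2, 1.0, -0.7]
gripper_width: 0.0331
grasp_force: 30.0
clock: 16.1
tool_pos: [0.5248, 0.056, 0.1595]
tool_rot: [-180.0, -0.0, 154.8]
contact_force: [-0.0, 0.8, -0.2]
gripper_width: 0.0329
grasp_force: 30.0
clock: 16.73
tool_pos: [0.5186, 0.1752, 0.1593]
tool_rot: [-180.0, -0.0, 168.8]
contact_force: [0.9, 0.4, -1.1]
gripper_width: 0.0331
grasp_force: 30.0
t 16.73 pos [0.5186 0.1752 0.1593] rot [-180.    -0.   168.8] w 0.0331 gf 30.0 F [ 0.9  0.4 -1.1]
shift [-0.0006  0.0008  0.1173] then turn [-0.05 -0.03  0.31]
```

```bash
python3 -m handwheel '{"travel":[[0,0.001,0.02],[0,0,0.035],[0,0,0.035],[0,0,0.02],[0,0,0.006]],"angular":[[0,0,0],[0,0,0],[0,0,0],[0,0,0],[0,0,0]],"fingers":[0.025,0.025,0.025,0.025,0.025]}'
python3 -m handwheel '{"travel":[[0,0,0.004],[0,0,0.002],[0,0,0.002],[0,0,0],[0,0,0]],"angular":[[0,0,0],[0,0,0],[0,0,0],[0,0,0],[0,0,0]],"fingers":[0.025,0.025,0.025,0.025,0.025]}'
```

```text
clock: 17.35
tool_pos: [0.5183, 0.1752, 0.0422]
tool_rot: [-179.9, -0.1, 168.5]
contact_force: [-0.2, -0.3, -0.2]
gripper_width: 0.0331
grasp_force: 30.0
clock: 17.98
tool_pos: [0.5196, 0.176, 0.0356]
tool_rot: [180.0, 0.0, 168.5]
contact_force: [0.4, 0.1, -0.4]
gripper_width: 0.033
grasp_force: 30.0
```

```bash
python3 -m handwheel '{"travel":[[0,0,0.001],[0,0,0],[0,0,0],[0,0,0],[0,0,0]],"angular":[[0,0,0],[0,0,0],[0,0,0],[0,0,0],[0,0,0]],"fingers":[0.025,0.025,0.04,0.07,0.094]}'
python3 -m handwheel '{"travel":[[0,0,0],[0,0,-0.01],[0,0,-0.035],[0,0,-0.045],[0,0,-0.036]],"angular":[[0,0,0],[0,0,0],[0,0,0],[0,0,6.7],[0,0,7]],"fingers":[0.094,0.094,0.094,0.094,0.094]}'
python3 d.py .593 -.203 .16 154.8
```

```text
clock: 18.6
tool_pos: [0.5193, 0.1758, 0.0342]
tool_rot: [-180.0, -0.0, 168.5]
contact_force: [-0.5, 0.1, 1.3]
gripper_width: 0.0567
grasp_force: 0.0
clock: 19.23
tool_pos: [0.5198, 0.176, 0.1628]
tool_rot: [179.9, 0.0, 154.6]
contact_force: [0.7, -0.1, 0.3]
gripper_width: 0.0938
grasp_force: 0.0
t 19.23 pos [0.5198 0.176  0.1628] rot [179.9   0.  154.6] w 0.0938 gf 0.0 F [ 0.7 -0.1  0.3]
shift [-0.2288 -0.3109  0.0025] then turn [ 0.09  0.05 -0.23]
```

```bash
python3 -m handwheel '{"travel":[[-0.0286,-0.0389,0],[-0.0286,-0.0389,0],[-0.0286,-0.0389,0],[-0.0286,-0.0389,0],[-0.0286,-0.0389,0]],"angular":[[0,0,0],[0,0,0],[0,0,0],[0,0,0],[0,0,0]],"fingers":[0.094,0.094,0.094,0.094,0.094]}'
python3 -m handwheel '{"travel":[[-0.0286,-0.0389,0],[-0.0286,-0.0389,0],[-0.0286,-0.0389,0],[0,0,0],[0,0,0]],"angular":[[0,0,0],[0,0,0],[0,0,0],[0,0,0],[0,0,0]],"fingers":[0.094,0.094,0.094,0.094,0.094]}'
python3 d.py .593 -.203 .042 154.8
```

```text
clock: 19.85
tool_pos: [0.5664, -0.0624, 0.1612]
tool_rot: [180.0, 0.0, 154.8]
contact_force: [1.4, 0.2, -0.4]
gripper_width: 0.0937
grasp_force: 0.0
clock: 20.48
tool_pos: [0.5939, -0.2023, 0.1606]
tool_rot: [179.9, -0.0, 154.8]
contact_force: [0.9, 0.4, 0.0]
gripper_width: 0.094
grasp_force: 0.0
t 20.48 pos [ 0.5939 -0.2023  0.1606] rot [179.9  -0.  154.8] w 0.094 gf 0.0 F [0.9 0.4 0. ]
shift [ 0.0004 -0.0011  0.1186] then turn [ 0.05 -0.03  0.01]
```

```bash
python3 -m handwheel '{"travel":[[0,-0.001,0.02],[0,0,0.035],[0,0,0.035],[0,0,0.028],[0,0,0]],"angular":[[0,0,0],[0,0,0],[0,0,0],[0,0,0],[0,0,0]],"fingers":[0.094,0.094,0.094,0.08,0.07]}'
python3 -m handwheel '{"travel":[[0,0,0],[0,0,0],[0,0,0],[0,0,0],[0,0,0]],"angular":[[0,0,0],[0,0,0],[0,0,0],[0,0,0],[0,0,0]],"fingers":[0.06,0.018,0.018,0.018,0.018]}'
python3 -m handwheel '{"travel":[[0,0,0],[0,0,0],[0,0,0],[0,0,0],[0,0,0]],"angular":[[0,0,0],[0,0,0],[0,0,0],[0,0,0],[0,0,0]],"fingers":[0.018,0.018,0.018,0.018,0.018]}'
python3 d.py .593 -.203 .16 154.8 .5781 .1638 .16 168.5
```

```text
clock: 21.1
tool_pos: [0.592, -0.2011, 0.0407]
tool_rot: [180.0, -0.3, 155.0]
contact_force: [0.2, -0.9, 0.6]
gripper_width: 0.077
grasp_force: 0.0
clock: 21.72
tool_pos: [0.5937, -0.2041, 0.0425]
tool_rot: [180.0, 0.0, 154.8]
contact_force: [-0.4, -0.7, -0.4]
gripper_width: 0.0274
grasp_force: 0.0
clock: 22.35
tool_pos: [0.5938, -0.204, 0.0425]
tool_rot: [180.0, 0.0, 154.8]
contact_force: [0.0, 0.6, 1.8]
gripper_width: 0.0259
grasp_force: 30.0
t 22.35 pos [ 0.5938 -0.204   0.0425] rot [180.    0.  154.8] w 0.0259 gf 30.0 F [0.  0.6 1.8]
shift [ 0.0011  0.0006 -0.1175] then turn [0.01 0.01 0.01]
shift [0.1697 0.3255 0.    ] then turn [  0.    0.  -13.7]
```

```bash
python3 -m handwheel '{"travel":[[0,0,-0.01],[0,0,-0.03],[0,0,-0.04],[0,0,-0.038],[0.01,0.02,0]],"angular":[[0,0,0],[0,0,0],[0,0,0],[0,0,0],[0,0,0]],"fingers":[0.018,0.018,0.018,0.018,0.018]}'
python3 -m handwheel '{"travel":[[0.02,0.038,0],[0.02,0.038,0],[0.02,0.038,0],[0.02,0.038,0],[0.02,0.038,0]],"angular":[[0,0,0],[0,0,0],[0,0,0],[0,0,0],[0,0,0]],"fingers":[0.018,0.018,0.018,0.018,0.018]}'
python3 -m handwheel '{"travel":[[0.02,0.038,0],[0.02,0.038,0],[0.0208,0.04,0],[0,0,0],[0,0,0]],"angular":[[0,0,0],[0,0,0],[0,0,0],[0,0,-7],[0,0,-6.7]],"fingers":[0.018,0.018,0.018,0.018,0.018]}'
python3 d.py .5781 .1638 .044 168.5
```

```text
clock: 22.98
tool_pos: [0.5948, -0.1846, 0.1638]
tool_rot: [-180.0, 0.4, 154.6]
contact_force: [0.5, -0.4, -0.4]
gripper_width: 0.0258
grasp_force: 30.0
clock: 23.6
tool_pos: [0.5818, 0.0354, 0.1592]
tool_rot: [-180.0, -0.1, 154.9]
contact_force: [0.5, 0.0, -0.5]
gripper_width: 0.026
grasp_force: 30.0
clock: 24.22
tool_pos: [0.5757, 0.1656, 0.159]
tool_rot: [-179.9, -0.2, 168.9]
contact_force: [0.1, -0.5, 0.1]
gripper_width: 0.0259
grasp_force: 30.0
t 24.23 pos [0.5757 0.1656 0.159 ] rot [-179.9   -0.2  168.9] w 0.0259 gf 30.0 F [ 0.1 -0.5  0.1]
shift [-0.003  -0.0011  0.1149] then turn [-0.06 -0.17  0.41]
```

```bash
python3 -m handwheel '{"travel":[[-0.001,-0.001,0.02],[0,0,0.035],[0,0,0.035],[0,0,0.018],[0,0,0.006]],"angular":[[0,0,0],[0,0,0],[0,0,0],[0,0,0],[0,0,0]],"fingers":[0.018,0.018,0.018,0.018,0.018]}'
python3 -m handwheel '{"travel":[[0,0,0.002],[0,0,0],[0,0,0],[0,0,0],[0,0,0]],"angular":[[0,0,0],[0,0,0],[0,0,0],[0,0,0],[0,0,0]],"fingers":[0.018,0.018,0.018,0.018,0.018]}'
```

```text
clock: 24.85
tool_pos: [0.5773, 0.1627, 0.045]
tool_rot: [-179.9, -0.1, 168.5]
contact_force: [-0.4, 0.2, -0.3]
gripper_width: 0.0259
grasp_force: 30.0
clock: 25.48
tool_pos: [0.5787, 0.1626, 0.0446]
tool_rot: [180.0, 0.0, 168.5]
contact_force: [0.1, 0.4, -0.6]
gripper_width: 0.0261
grasp_force: 30.0
```

Contact expected near 0.0395; lower 5 mm, release, retreat.

```bash
python3 -m handwheel '{"travel":[[0,0,0.002],[0,0,0.002],[0,0,0.001],[0,0,0],[0,0,0]],"angular":[[0,0,0],[0,0,0],[0,0,0],[0,0,0],[0,0,0]],"fingers":[0.018,0.018,0.018,0.018,0.018]}'
python3 -m handwheel '{"travel":[[0,0,0],[0,0,0],[0,0,0],[0,0,0],[0,0,0]],"angular":[[0,0,0],[0,0,0],[0,0,0],[0,0,0],[0,0,0]],"fingers":[0.03,0.045,0.06,0.08,0.094]}'
python3 -m handwheel '{"travel":[[0,0,0],[0,0,-0.01],[0,0,-0.035],[0,0,-0.045],[0,0,-0.031]],"angular":[[0,0,0],[0,0,0],[0,0,0],[0,0,6.7],[0,0,7]],"fingers":[0.094,0.094,0.094,0.094,0.094]}'
python3 d.py .642 -.2285 .16 154.8
```

```text
clock: 26.1
tool_pos: [0.5786, 0.1625, 0.0395]
tool_rot: [180.0, 0.0, 168.5]
contact_force: [-0.0, -0.5, 1.1]
gripper_width: 0.0261
grasp_force: 30.0
clock: 26.72
tool_pos: [0.5786, 0.1625, 0.0393]
tool_rot: [-180.0, -0.0, 168.5]
contact_force: [0.4, -0.2, 0.6]
gripper_width: 0.0666
grasp_force: 0.0
clock: 27.35
tool_pos: [0.5794, 0.1627, 0.1632]
tool_rot: [179.9, 0.1, 154.6]
contact_force: [0.1, -0.7, -0.2]
gripper_width: 0.0937
grasp_force: 0.0
t 27.35 pos [0.5794 0.1627 0.1632] rot [1.799e+02 1.000e-01 1.546e+02] w 0.0937 gf 0.0 F [ 0.1 -0.7 -0.2]
shift [-0.2245 -0.3264  0.0029] then turn [ 0.12  0.1  -0.23]
```

```bash
python3 -m handwheel '{"travel":[[-0.0281,-0.0408,0],[-0.0281,-0.0408,0],[-0.0281,-0.0408,0],[-0.0281,-0.0408,0],[-0.0281,-0.0408,0]],"angular":[[0,0,0],[0,0,0],[0,0,0],[0,0,0],[0,0,0]],"fingers":[0.094,0.094,0.094,0.094,0.094]}'
python3 -m handwheel '{"travel":[[-0.0281,-0.0408,0],[-0.0281,-0.0408,0],[-0.0281,-0.0408,0],[0,0,0],[0,0,0]],"angular":[[0,0,0],[0,0,0],[0,0,0],[0,0,0],[0,0,0]],"fingers":[0.094,0.094,0.094,0.094,0.094]}'
python3 d.py .642 -.2285 .036 154.8
python3 - <<'E'
from h import *
for c in("top","wrist"):
    f=grab_frame(c); W=cloud(f); cv2.imwrite(f"pics/{c}4.png",f["color"][:,:,::-1])
    for d in silhouettes("bottle_flask",c):
        p=W[d["pixels"]]; q=p[abs(p[:,2]-.095)<.006]
        if len(q)>20: print(c,round(d["conf"],2),len(q),cv2.minAreaRect((q[:,:2]*1000).astype(np.float32)),q.mean(0))
E
```

```text
clock: 27.98
tool_pos: [0.6192, -0.0834, 0.1612]
tool_rot: [180.0, 0.0, 154.8]
contact_force: [0.5, 0.4, -0.7]
gripper_width: 0.0939
grasp_force: 0.0
clock: 28.6
tool_pos: [0.643, -0.2276, 0.1606]
tool_rot: [179.9, -0.0, 154.8]
contact_force: [0.4, -0.5, 0.1]
gripper_width: 0.0937
grasp_force: 0.0
t 28.6 pos [ 0.643  -0.2276  0.1606] rot [179.9  -0.  154.8] w 0.0937 gf 0.0 F [ 0.4 -0.5  0.1]
shift [ 0.0005 -0.0014  0.1246] then turn [ 0.07 -0.03  0.01]
wrist 0.6 296 ((641.990234375, -229.39212036132812), (19.255943298339844, 18.16225814819336), 63.66703414916992) [ 0.6418476  -0.2294186   0.09320158]
```

View pics/top4.png

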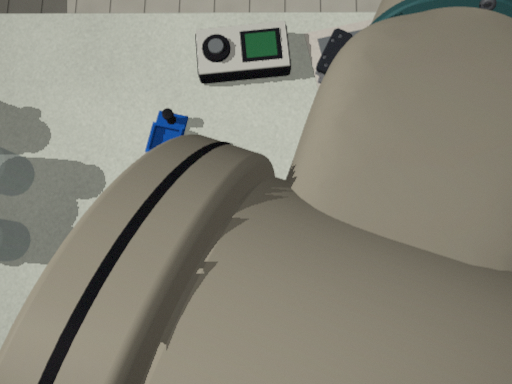

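The arm hides the racks in the top view (only the far knob, 168,116, shows); the wrist view locates the flask at (0.642,-0.229). Grasping it.

```bash
python3 -m handwheel '{"travel":[[0,-0.001,0.02],[0,0,0.035],[0,0,0.035],[0,0,0.035],[0,0,0]],"angular":[[0,0,0],[0,0,0],[0,0,0],[0,0,0],[0,0,0]],"fingers":[0.094,0.094,0.094,0.08,0.07]}'
python3 -m handwheel '{"travel":[[0,0,0],[0,0,0],[0,0,0],[0,0,0],[0,0,0]],"angular":[[0,0,0],[0,0,0],[0,0,0],[0,0,0],[0,0,0]],"fingers":[0.06,0.03,0.03,0.03,0.03]}'
python3 -m handwheel '{"travel":[[0,0,0],[0,0,0],[0,0,0],[0,0,0],[0,0,0]],"angular":[[0,0,0],[0,0,0],[0,0,0],[0,0,0],[0,0,0]],"fingers":[0.03,0.03,0.03,0.03,0.03]}'
python3 d.py .642 -.2285 .16 154.8 .6369 .1519 .16 168.5
```

```text
clock: 29.42
tool_pos: [0.6404, -0.2273, 0.0328]
tool_rot: [-180.0, -0.3, 154.9]
contact_force: [0.1, -0.1, 0.1]
gripper_width: 0.0775
grasp_force: 0.0
clock: 30.05
tool_pos: [0.6431, -0.2294, 0.036]
tool_rot: [180.0, 0.1, 154.8]
contact_force: [-0.6, 0.1, 3.4]
gripper_width: 0.0353
grasp_force: 30.0
clock: 30.68
tool_pos: [0.6431, -0.2294, 0.036]
tool_rot: [180.0, 0.1, 154.8]
contact_force: [0.1, 1.1, 5.7]
gripper_width: 0.0361
grasp_force: 30.0
t 30.68 pos [ 0.6431 -0.2294  0.036 ] rot [1.800e+02 1.000e-01 1.548e+02] w 0.0361 gf 30.0 F [0.1 1.1 5.7]
shift [ 0.0013  0.0004 -0.124 ] then turn [0.02 0.05 0.01]
shift [0.1666 0.342  0.    ] then turn [  0.    0.  -13.7]
```

```bash
python3 -m handwheel '{"travel":[[0,0,-0.01],[0,0,-0.03],[0,0,-0.04],[0,0,-0.045],[0.01,0.02,0]],"angular":[[0,0,0],[0,0,0],[0,0,0],[0,0,0],[0,0,0]],"fingers":[0.03,0.03,0.03,0.03,0.03]}'
python3 -m handwheel '{"travel":[[0.0195,0.04,0],[0.0195,0.04,0],[0.0195,0.04,0],[0.0195,0.04,0],[0.0195,0.04,0]],"angular":[[0,0,0],[0,0,0],[0,0,0],[0,0,0],[0,0,0]],"fingers":[0.03,0.03,0.03,0.03,0.03]}'
python3 -m handwheel '{"travel":[[0.0195,0.04,0],[0.0195,0.04,0],[0.0213,0.0424,0],[0,0,0],[0,0,0]],"angular":[[0,0,0],[0,0,0],[0,0,0],[0,0,-7],[0,0,-6.7]],"fingers":[0.03,0.03,0.03,0.03,0.03]}'
python3 d.py .6369 .1519 .04 168.5
```

```text
clock: 31.3
tool_pos: [0.6441, -0.2107, 0.1645]
tool_rot: [-179.9, 0.5, 154.6]
contact_force: [0.5, 0.0, -1.6]
gripper_width: 0.0353
grasp_force: 30.0
clock: 31.92
tool_pos: [0.6374, 0.018, 0.1589]
tool_rot: [-180.0, -0.2, 154.9]
contact_force: [-0.4, 0.3, -1.1]
gripper_width: 0.0356
grasp_force: 30.0
clock: 32.55
tool_pos: [0.6345, 0.1538, 0.1586]
tool_rot: [-179.9, -0.2, 168.9]
contact_force: [-0.2, -0.7, -0.2]
gripper_width: 0.0355
grasp_force: 30.0
t 32.55 pos [0.6345 0.1538 0.1586] rot [-179.9   -0.2  168.9] w 0.0355 gf 30.0 F [-0.2 -0.7 -0.2]
shift [-0.0031 -0.0013  0.1186] then turn [-0.06 -0.18  0.41]
```

```bash
python3 -m handwheel '{"travel":[[-0.001,-0.001,0.02],[0,0,0.035],[0,0,0.035],[0,0,0.022],[0,0,0.006]],"angular":[[0,0,0],[0,0,0],[0,0,0],[0,0,0],[0,0,0]],"fingers":[0.03,0.03,0.03,0.03,0.03]}'
python3 -m handwheel '{"travel":[[0,0,0.002],[0,0,0],[0,0,0],[0,0,0],[0,0,0]],"angular":[[0,0,0],[0,0,0],[0,0,0],[0,0,0],[0,0,0]],"fingers":[0.03,0.03,0.03,0.03,0.03]}'
```

```text
clock: 33.17
tool_pos: [0.6344, 0.151, 0.0396]
tool_rot: [-179.9, -0.3, 168.6]
contact_force: [-0.5, -0.1, -1.4]
gripper_width: 0.0356
grasp_force: 30.0
clock: 33.8
tool_pos: [0.6375, 0.1507, 0.0407]
tool_rot: [180.0, 0.0, 168.5]
contact_force: [-0.3, 1.3, -1.1]
gripper_width: 0.0357
grasp_force: 30.0
```

Floor contact expected near 0.033: lower 7.5 mm.

```bash
python3 -m handwheel '{"travel":[[0,0,0.003],[0,0,0.002],[0,0,0.0015],[0,0,0.001],[0,0,0]],"angular":[[0,0,0],[0,0,0],[0,0,0],[0,0,0],[0,0,0]],"fingers":[0.03,0.03,0.03,0.03,0.03]}'
python3 -m handwheel '{"travel":[[0,0,0],[0,0,0],[0,0,0],[0,0,0],[0,0,0]],"angular":[[0,0,0],[0,0,0],[0,0,0],[0,0,0],[0,0,0]],"fingers":[0.04,0.05,0.06,0.08,0.094]}'
python3 -m handwheel '{"travel":[[0,0,0],[0,0,-0.01],[0,0,-0.035],[0,0,-0.045],[0,0,-0.045]],"angular":[[0,0,0],[0,0,0],[0,0,0],[0,0,0],[0,0,0]],"fingers":[0.094,0.094,0.094,0.094,0.094]}'
python3 -m handwheel '{"travel":[[0,-0.04,0],[0,-0.05,0],[0,-0.05,0],[0,-0.05,0],[0,-0.05,0]],"angular":[[0,0,0],[0,0,0],[0,0,0],[0,0,0],[0,0,0]],"fingers":[0.094,0.094,0.094,0.094,0.094]}'
python3 -m handwheel '{"travel":[[0,-0.05,0],[0,-0.05,0],[0,-0.05,0],[0,0,0],[0,0,0]],"angular":[[0,0,0],[0,0,0],[0,0,0],[0,0,0],[0,0,0]],"fingers":[0.094,0.094,0.094,0.094,0.094]}'
python3 - <<'E'
from h import *
f=grab_frame("scene"); W=cloud(f); cv2.imwrite("pics/scene5.png",f["color"][:,:,::-1])
c=np.array([.5487,.1698]); ex=np.array([.980,-.199]); ey=np.array([.199,.980])
for n in H:
    for d in silhouettes(n,"scene"):
        p=W[d["pixels"]]; zt=H[n]+.008; q=p[abs(p[:,2]-zt)<.006]
        if len(q)>20:
            m=np.array(cv2.minAreaRect((q[:,:2]).astype(np.float32)*1000)[0])/1000-c; print(n,round(d["conf"],2),len(q),"rack xy",np.round([m@ex,m@ey],4),"top",np.median(q[:,2])-H[n])
E
```

```text
clock: 34.42
tool_pos: [0.6373, 0.1506, 0.0331]
tool_rot: [-180.0, 0.0, 168.5]
contact_force: [-0.1, -0.2, 2.1]
gripper_width: 0.0356
grasp_force: 30.0
clock: 35.05
tool_pos: [0.6374, 0.1507, 0.0328]
tool_rot: [180.0, 0.0, 168.5]
contact_force: [-0.4, 0.5, 0.3]
gripper_width: 0.0766
grasp_force: 0.0
clock: 35.67
tool_pos: [0.6373, 0.1506, 0.1699]
tool_rot: [180.0, 0.0, 168.5]
contact_force: [0.0, 0.3, -0.6]
gripper_width: 0.0938
grasp_force: 0.0
clock: 36.3
tool_pos: [0.5893, -0.0862, 0.1688]
tool_rot: [180.0, 0.1, 168.5]
contact_force: [0.5, -0.1, -0.4]
gripper_width: 0.0939
grasp_force: 0.0
clock: 36.92
tool_pos: [0.5599, -0.2308, 0.1683]
tool_rot: [179.9, 0.0, 168.5]
contact_force: [0.5, 0.8, -0.5]
gripper_width: 0.0938
grasp_force: 0.0
bottle_vial 0.66 86 rack xy [0.0299 0.0001] top 0.007855466349265913
bottle_jar 0.59 165 rack xy [-0.0897  0.0018] top 0.007994568899422738
bottle_flask 0.57 65 rack xy [ 0.0902 -0.0021] top 0.007403654711396743
bottle_square 0.84 74 rack xy [-0.0295  0.0012] top 0.007841523543645104
```

View pics/scene5.png

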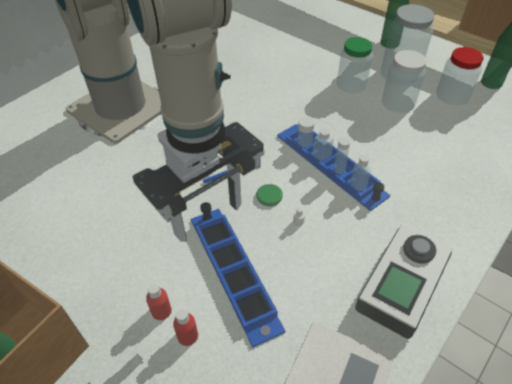

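All four bottles stand upright in the target rack (jar at about 306,130, then square, vial, and the flask at 362,170 next to the knob). Each is within about 2 mm of its bay centre, with its base on the 8 mm floor, and the full rack is empty.

```bash
python3 -c "from station import finish_job; print(finish_job())"
```

```text
the job is handed in; nothing more can be done
None
```

I moved all four bottles to the empty rack in reverse order and handed the job in at about 37 s; the last camera check had each one upright, on the bay floor and within about 2 mm of its bay centre, but the hand-in call did not report a verdict.

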